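# Break the sealed lid of a bearing dry pot free and hold it ajar

### The arm

A 7-joint arm with a two-finger parallel gripper is mounted at the origin on the work surface. World frame = base frame: x ahead of the robot, y to its left, z up, the work surface at z = 0. Lengths are in mm, angles in rad, forces in N, time in s.
With the tool pointing down it reaches from about 400 to 900 mm from the base axis. Payload 5.5 kg.
Tool frame: the origin (TCP) lies on the front face of the gripper's body, between the roots of the fingers; the fingertips stand tip_reach ahead of it and the grasp point (between the pads) lies 47 mm ahead of it (tip_reach is the distance from the TCP to the fingertips, in mm); z points along the fingers, y is the line along which they close (so a half turn about z gives the same grasp; the last joint's range is limited). The gripper opens to 92 mm and grips with 3 to 60 N. Pads are 19 mm wide; open, the fingers measure 130 mm over their backs; the gripper's body (75 mm by 190 mm) begins 47 mm behind the grasp point.
Start: joints at [1.412, 0.501, -0.427, 1.55, 0.221, 1.138, -0.21], TCP at [266.142, -593.015, 292.229] pointing down, gripper open.
Joint ranges: [-2.88, 2.88], [-0.31, 2.03], [-1.54, 1.56], [0.2, 2.42], [-1.41, 4.55], [0.19, 2.02], [-2.57, 2.57]. Speed limits (rad/s): [2.57, 2.57, 3.14, 3.14, 3.14, 3.14, 3.14].

### API

Orientations are given as a unit quaternion [w, x, y, z].
In Python, from workcell import observe, grab_frame, calibration, job_done, tip_reach gives the robot as it stands.
- The arm moves only by the tool carry_out, never from a script. Its arguments are lists of equal length, an entry for each row: "dp": the shift along the world's x, y, z as a fraction of full scale, a list of three; "delta_rot": the turn, a rotation vector about the world's x, y, z as a fraction of full scale, a list of three. In form: {"dp": [[x, y, z], ...], "delta_rot": [[rx, ry, rz], ...]}. A call has 1 to 8 rows; each row shifts and turns the commanded pose from where the row before left it; what a row does not reach is not made up. Full scale, the value 1, is 40 cm for a shift and 90 degrees for a turn. A row lasts 1/10 s, in which the tool goes at most 50 mm and 8.59 degrees, less where a joint would pass 70% of its speed; a pose out of reach is approached as far as the arm can. A call with a number of a shift or a turn outside -1 to 1 is refused whole. A call with a gripper value outside its range is refused whole. "claw" is the opening, from -1 (shut) to 1 (fully open), set as the call begins (left out, the last holds). The fingers move at their own pace and stop on an object; "squeeze" is the grip in N (left out, the last holds). Time passes only in rows, so rows that do not move let the fingers close. It gives the time, the measured TCP pose, the force, the opening and the grip force at its end, in the units of the state.
- observe(): the state, without advancing time (a new reading comes with each control period).
- grab_frame(name): name is "scene" or "top" or "wrist"; returns the picture (420x560x3 uint8, red, green, blue); there is no depth.
- calibration(name): a dict with "intrinsics" (3x3 intrinsics, pixels), "k1" (the pictures are not rectified: a ray, as slopes to the right and down, at radius r is drawn at 1 + k1 r^2 times it, then the intrinsics apply), "eye" and "rotation" of the camera in the world. Camera axes: x right, y up, looking along -z (the intrinsics and any distortion apply to the point x, -y, -z); pixel columns grow to the right and rows downward; lengths in mm; the calibration is good to about 2 mm. A picture is of the moment at which its call begins: read the wrist's pose just before it. calibration takes no time and is no camera call; for the wrist camera it gives the pose at the moment of the call.
- job_done(): hands the job in; it is judged then, once.
The state is a dict: "clock": time; "qpos": joint angles; "joint_velocities": joint speeds; "joint_efforts": joint torques, N m; "eef_pos": TCP position; "orientation": TCP orientation; "force": force on the tool from outside, world axes, zero at the start; "ft_torque": the same for the moment, N m; "gripper_width": finger opening in mm; "gripper_force": force on a finger pad.
Only numpy, scipy, OpenCV 4.12 (cv2) and the standard library are available. Lean on these libraries where they do the work, as an engineer would, in place of code of your own. Each camera call takes 0.05 s, during which the arm holds its last target. There are 200 camera calls.

### The job

Free the toe clamp of the steel dry pot by turning its black wing knob a quarter turn anticlockwise, and slide the clamp carriage back until its toe is clear of the lid. Then take the lid by its bar handle, pull it up past the grip of its sticky seal without letting it fly wide open, and finish still holding it by the handle about 4 cm open at the front edge. Leave the loose parts around the pot where they are.

Things in the scene. Friction and masses are not known exactly. Their poses are not given: they have to be found in the camera images.
- station: fixed aluminium base plate (270 x 370 x 12 mm) with the steel pot, lid and clamp; place and yaw vary. Origin: on the table under the pot's axis; z up. Pot round, 164 mm across, rim with black gasket 69.5 mm above the table. Lid hinge on the +x side, lid front edge on the -x side, clamp on the -y side. Plate spans x -125 to 145, y -240 to 130 mm
- knob (a joint): black wing knob on the carriage, vertical axis; wing 46 long, 12 thick, 36 mm high. 0 = tight (wing along station x); grows anticlockwise seen from above to a stop at 1.55 rad (wing along station y). Starts at 0 to 0.12; it locks the carriage when tight and frees it above about 0.95 rad. Friction moment 0.12 N m; stays where left
- knob_grip (a point): grip point on the knob's axis inside the wing, 114.5 mm above the table (wing top 124.5, carriage top below 83, toe top 85.5 mm). Turns with the knob: x axis along the wing. At the start 160 mm from the pot's axis along station -y; moves with the carriage
- carriage (a joint): grey clamp carriage (50 x 50 mm) on a rail, slides away from the pot along station -y, in m. 0 = home, its steel toe reaching 14 mm over the lid's rim; grows outward to a stop at 0.040; toe clear of the lid beyond about 0.016. Friction about 2.5 N; stays where left. Can be slid by the gripped knob once that is loose
- lid: steel lid 180 mm across. Origin: on the hinge axis, 100 mm from the pot's axis along station +x, 76 mm up; axes as the station's when shut; opens about y, front edge rising 190 mm x sin(angle): 0.2 rad = 38 mm. Toe clear, the seal breaks at a pull of 15 to 21 N at the handle, fading within 0.05 rad; then 3 to 6 N of weight. Let go it falls to under 0.08 rad
- lid_handle (a point): middle of the lid's steel bar handle: round bar 12 mm thick, 90 mm long, along its own and the station's y, on posts 40 mm either side of the middle. When shut 116 mm above the table (37.5 mm above the lid), 45 mm from the pot's axis towards station -x; in the lid's frame (-145, 0, 40) mm. Swings with the lid, which stays shut while the toe is over it
- race_a: steel bearing race (ring) 48 mm across, 16 mm high, loose on the base plate; origin centre of its underside
- race_b: steel bearing race 42 mm across, 14 mm high, loose on the base plate; origin centre of its underside
- cage_ring: pale yellow plastic bearing cage ring 50 mm across, 14 mm high, loose on the base plate; origin centre of its underside
- sleeve: pale yellow plastic sleeve 52 mm across, 45 mm high, loose on the table; origin centre of its underside
- spindle: steel spindle standing on its 90 mm round flange, 110 mm high, loose on the table; origin centre of its underside
- housing: steel flanged bearing housing 100 mm across, 80 mm high, loose on the table; origin centre of its underside
- tweezers: steel tweezers 147 mm long lying on the table; origin at their middle on the table

How it is judged:
By the outcome, as a careful person would: the job done as asked, in the order asked, and still so for the second after the job is handed in, while the arm keeps its last pose, push and grip.
It also fails if it takes over 45 s, if anything falls off the work surface, if the arm or the gripper's body presses on something with over 40 N, if the wrist force passes 120 N, or if a joint passes its speed limit or range.

## Working session

There is one attempt and no reset: what is moved stays moved. The work goes in short steps, Python scripts to look and compute and a tool call to move; the robot and the scene stay as the last step left them, time stands still between calls to the robot, and variables do not carry over. Pictures are saved under pics/ and viewed, at most 10 in all, crops included, and the job is handed in when it is done.

Besides the shell and the picture viewer there is one more tool, called after "Call:" by a JSON object that holds its "op" and its "data". carry_out: Moves the arm, as the interface text tells. Shift numbers are shares of 40 cm and turn numbers shares of 90 degrees, none past 1 either way. Its arguments: {"type":"object","properties":{"dp":{"type":"array","items":{"type":"array","items":{"type":"number"}}},"delta_rot":{"type":"array","items":{"type":"array","items":{"type":"number"}}},"claw":{"type":"number"},"squeeze":{"type":"number"}},"required":["dp","delta_rot"]}

```bash
mkdir -p pics; python3 - <<'E'
from workcell import *
import cv2
s=observe();print({k:s[k] for k in('clock','eef_pos','orientation','force','gripper_width')},tip_reach)
for n in('top','scene'):
    c=calibration(n);print(n,c)
    cv2.imwrite(f'pics/{n}0.png',grab_frame(n)[:,:,::-1])
E
```

```text
{'clock': 0.0, 'eef_pos': array([ 265.80234578, -592.53963875,  291.16137565]), 'orientation': array([-9.61992421e-04,  9.77845541e-01,  2.09325449e-01, -1.67970810e-04]), 'force': array([0.32235487, 0.45182789, 0.11601887]), 'gripper_width': 91.81604184402796} 65.5
top {'intrinsics': array([[418.52436125,   0.        , 283.06788932],
       [  0.        , 418.52436125, 211.62832425],
       [  0.        ,   0.        ,   1.        ]]), 'k1': 0.006370675487759751, 'eye': array([447.01436114, 125.49612709, 841.37860344]), 'rotation': array([-0.69603085, -0.06237554,  0.05759567,  0.71297482])}
scene {'intrinsics': array([[541.67065957,   0.        , 281.6868794 ],
       [  0.        , 541.67065957, 201.64941923],
       [  0.        ,   0.        ,   1.        ]]), 'k1': -0.135125488782148, 'eye': array([1251.65818976,  -53.14714676,  815.04794197]), 'rotation': array([0.72757744, 0.29736824, 0.22349556, 0.57641385])}
```

View pics/top0.png

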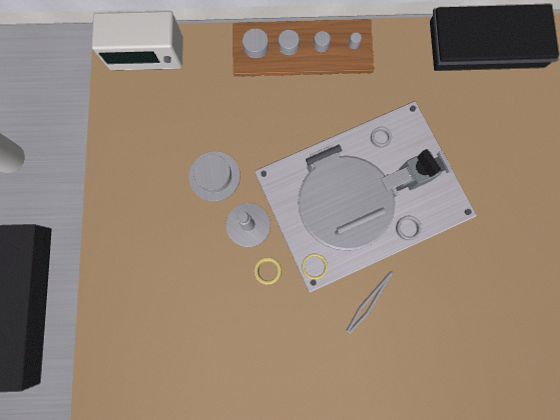

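View pics/scene0.png

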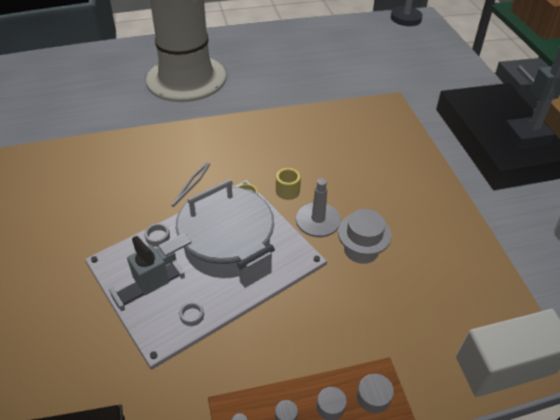

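The top view shows the plate with its corner bolts near (264,174), (413,108), (468,212) and (313,283). The knob wing is near (429,163) and the handle bar runs from (338,231) to (384,210). The scene view shows the same layout with nothing over the knob or handle.

```bash
cat > h.py <<'E'
import numpy as np, cv2
from scipy.spatial.transform import Rotation as R
def ray(c,px):
    K=c['intrinsics'];d=np.array([(px[0]-K[0,2])/K[0,0],(px[1]-K[1,2])/K[1,1]])
    u=d.copy()
    for _ in range(10): u=d/(1+c['k1']*(u@u))
    q=c['rotation'];r=R.from_quat([q[1],q[2],q[3],q[0]])
    return r.apply([u[0],-u[1],-1.])
def onz(c,px,z):
    v=ray(c,px);return c['eye']+v*(z-c['eye'][2])/v[2]
def proj(c,p):
    q=c['rotation'];r=R.from_quat([q[1],q[2],q[3],q[0]])
    v=r.inv().apply(np.array(p)-c['eye']);u=np.array([v[0],-v[1]])/-v[2];u=u*(1+c['k1']*(u@u))
    K=c['intrinsics'];return u*K[0,0]+K[:2,2]
E
python3 - <<'E'
from h import *; from workcell import calibration
im=cv2.imread('pics/top0.png');c=calibration('top');g=im.max(2)
P=[]
for p in[(264,174),(413,108),(468,212),(313,283)]:
    x,y=p;w=g[y-6:y+7,x-6:x+7].astype(float);m=np.clip(110-w,0,None);yy,xx=np.mgrid[-6:7,-6:7]
    q=(x+(m*xx).sum()/m.sum(),y+(m*yy).sum()/m.sum());P.append(onz(c,q,14)[:2]);print(q,P[-1])
P=np.array(P)
print('sides',[np.linalg.norm(P[i]-P[(i+1)%4]) for i in range(4)])
# station corners: 264->(+x?) hinge side
# order: (+x,+y),(+x,-y),(-x,-y),(-x,+y)
ex=(P[0]+P[1]-P[2]-P[3]);ey=(P[0]+P[3]-P[1]-P[2])
a=np.arctan2(ex[1],ex[0]);b=np.arctan2(ey[1],ey[0])-np.pi/2
print('yaw',a,b)
yaw=b
r=np.array([[np.cos(yaw),-np.sin(yaw)],[np.sin(yaw),np.cos(yaw)]])
o=P.mean(0)-r@[10,-55];print('origin',o)
S=lambda v:np.r_[o+r@np.array(v[:2]),v[2]]
k=S((0,-160,114.5));h=S((-45,0,116));print('knob',k,'handle',h)
h1=onz(c,(338,231),116);h2=onz(c,(384,210),116);print('handle px',h1,h2,(h1+h2)/2,np.linalg.norm(h1-h2))
s=cv2.imread('pics/scene0.png');cs=calibration('scene')
for I,cc,n in((im,c,'t'),(s,cs,'s')):
    for v in[(0,-160,124.5),(-23,-160,124.5),(23,-160,124.5),(-45,-45,116),(-45,45,116),(0,0,78)]+[(x,y,12) for x in(-125,145) for y in(-240,130)]:
        q=proj(cc,S(v));cv2.circle(I,tuple(int(round(t*16)) for t in q),24,(0,0,255),-1,cv2.LINE_AA,4)
out=np.hstack([cv2.resize(im[90:300,240:490],(400,336),interpolation=2),cv2.resize(s[170:370,80:330],(400,320),interpolation=2)[:320].copy() if 0 else cv2.resize(s[160:370,80:330],(400,336),interpolation=2)])
cv2.imwrite('pics/ov.png',out)
E
```

```text
(np.float64(263.2757352941176), np.float64(173.2610294117647)) [669.32277985 167.93113358]
(np.float64(412.05899705014747), np.float64(108.13716814159292)) [ 801.3334337  -144.72480309]
(np.float64(467.2260101010101), np.float64(211.54545454545453)) [ 580.03986163 -237.96994226]
(np.float64(312.8021978021978), np.float64(282.14505494505494)) [448.22596972  74.78685344]
sides [np.float64(339.3825974639003), np.float64(240.13642168350285), np.float64(339.3990503163098), np.float64(239.9159360522034)]
yaw 0.398752416017294 0.3991916528311097
origin [594.13970415  11.79472494]
knob [ 656.32749265 -135.62535158  114.5       ] handle [552.67780763  -5.69559057 116.        ]
handle px [534.87387107  34.06363832 116.        ] [569.99003124 -48.22811217 116.        ] [552.43195116  -7.08223693 116.        ] 89.47109535421433
```

View pics/ov.png

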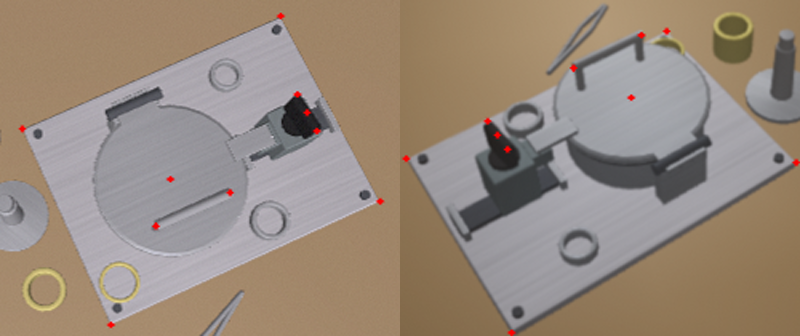

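The bolt spacing measures 339.4 x 240 mm. The handle seen directly agrees with the prediction within 1.5 mm, its length comes out at 89.5 mm, and the overlay dots sit on the parts. I'm moving above the knob now; the tool yaw (0.42) already fits the wing.

Call:
{"op": "carry_out", "data": {"dp": [[0.061,0.0714,0],[0.061,0.0714,0],[0.061,0.0714,0],[0.061,0.0714,0],[0.061,0.0714,0],[0.061,0.0714,0],[0.061,0.0714,0],[0.061,0.0714,0]], "delta_rot": [[0,0,0],[0,0,0],[0,0,0],[0,0,0],[0,0,0],[0,0,0],[0,0,0],[0,0,0]], "claw": 1}}

```text
clock: 0.9
eef_pos: [461.9, -363.2, 291.9]
orientation: [-0.0, 0.978, 0.209, -0.0]
force: [0.6, -0.3, 0.4]
gripper_width: 91.7
gripper_force: 0.0
```

Call:
{"op": "carry_out", "data": {"dp": [[0.061,0.0714,0],[0.061,0.0714,0],[0.061,0.0714,0],[0.061,0.0714,0],[0.061,0.0714,0],[0.061,0.0714,0],[0.061,0.0714,0],[0.061,0.0714,0]], "delta_rot": [[0,0,0],[0,0,0],[0,0,0],[0,0,0],[0,0,0],[0,0,0],[0,0,0],[0,0,0]]}}

```text
clock: 1.7
eef_pos: [657.1, -134.9, 291.6]
orientation: [-0.0, 0.978, 0.209, -0.0]
force: [0.0, -0.0, 0.3]
gripper_width: 91.8
gripper_force: 0.0
```

Call:
{"op": "carry_out", "data": {"dp": [[0,0,0],[0,0,0]], "delta_rot": [[0,0,0],[0,0,0]]}}

```text
clock: 1.9
eef_pos: [656.6, -134.6, 291.4]
orientation: [-0.0, 0.978, 0.211, -0.001]
force: [0.7, -0.6, -0.1]
gripper_width: 91.9
gripper_force: 0.0
```

```bash
python3 - <<'E'
from h import *; from workcell import *
c=calibration('wrist');im=grab_frame('wrist')[:,:,::-1].copy();cv2.imwrite('pics/w1raw.png',im)
s=observe();print(s['eef_pos'],s['orientation'],s['force'],s['qpos'],c['eye'])
for v in[(656.3,-135.6,124.5),(656.3-21,-135.6-8.9,124.5),(656.3+21,-135.6+8.9,124.5)]:
    q=proj(c,v);print(q);cv2.circle(im,tuple(int(t) for t in q),2,(0,0,255),-1)
cv2.imwrite('pics/w1.png',im)
E
```

```text
[ 656.03246715 -136.44228293  291.45850922] [ 6.82330521e-05  9.77812952e-01  2.09478273e-01 -8.23881143e-04] [-0.00621516  0.03372012  0.26166602] [ 0.54953299  0.56550592 -0.56601782  1.49070924  0.31677063  1.17906462
 -1.21653384] [ 720.5283092  -105.73665488  383.97479117]
[281.98684023 207.09077065]
[281.32814087 232.75151341]
[282.67471107 180.27526788]
```

View pics/w1.png

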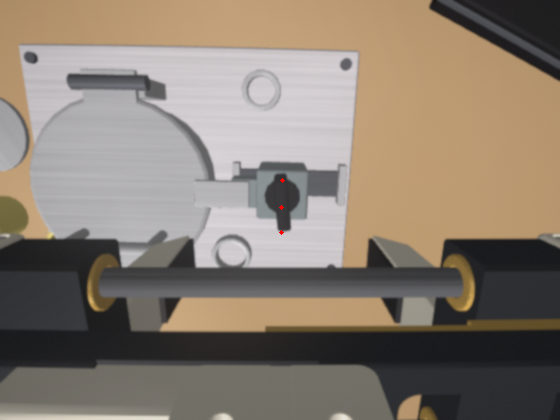

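The wrist view shows the knob hub at about (282,194), with the wing from about (281,175) to (285,231). The prediction runs from 180 to 233, so I'll check the wing ends on an enlarged crop.

```bash
python3 - <<'E'
from h import *
im=cv2.imread('pics/w1raw.png')
a=cv2.resize(im[155:245,230:340],None,fx=5.5,fy=5.5,interpolation=cv2.INTER_CUBIC)
a=np.clip(a.astype(float)*1.8,0,255).astype('uint8')
cv2.imwrite('pics/w1c.png',a)
E
```

```text
(no output)
```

View pics/w1c.png

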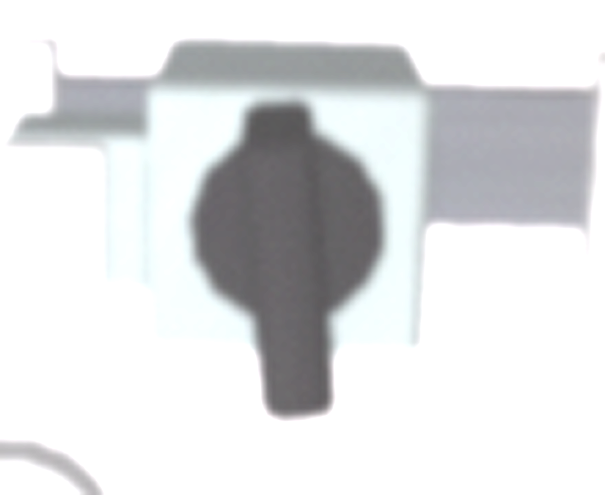

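The enlarged crop shows the wing's top face from about (280.5,180.5) to (284,230). That puts its centre within 2 mm of the prediction and the knob angle at about 0.09 rad. I'll turn the tool about 0.07 rad to match and descend.

Call:
{"op": "carry_out", "data": {"dp": [[0.001,0,-0.05],[0.001,0,-0.05],[0,0,-0.05],[0,0,-0.05],[0,0,-0.05],[0,0,-0.03],[0,0,-0.03],[0,0,-0.015]], "delta_rot": [[0,0,0.023],[0,0,0.022],[0,0,0],[0,0,0],[0,0,0],[0,0,0],[0,0,0],[0,0,0]]}}

```text
clock: 2.75
eef_pos: [656.7, -137.0, 161.3]
orientation: [-0.0, 0.97, 0.243, -0.001]
force: [0.1, -0.4, -0.0]
gripper_width: 91.8
gripper_force: 0.0
```

Call:
{"op": "carry_out", "data": {"dp": [[0,0,0],[0,0,0],[0,0,0],[0,0,0],[0,0,0],[0,0,0],[0,0,0],[0,0,0]], "delta_rot": [[0,0,0],[0,0,0],[0,0,0],[0,0,0],[0,0,0],[0,0,0],[0,0,0],[0,0,0]], "claw": -1, "squeeze": 30}}

```text
clock: 3.55
eef_pos: [657.3, -136.0, 162.3]
orientation: [0.0, 0.97, 0.244, 0.0]
force: [0.1, -0.5, -0.1]
gripper_width: 32.4
gripper_force: 0.0
```

Call:
{"op": "carry_out", "data": {"dp": [[0,0,0],[0,0,0],[0,0,0],[0,0,0],[0,0,0]], "delta_rot": [[0,0,0],[0,0,0],[0,0,0],[0,0,0],[0,0,0]]}}

```text
clock: 4.05
eef_pos: [657.2, -135.9, 162.2]
orientation: [-0.0, 0.97, 0.244, -0.0]
force: [-1.0, -0.2, 0.4]
gripper_width: 11.6
gripper_force: 30.0
```

Call:
{"op": "carry_out", "data": {"dp": [[0,0,0],[0,0,0],[0,0,0],[0,0,0],[0,0,0],[0,0,0],[0,0,0],[0,0,0]], "delta_rot": [[0,0,0.05],[0,0,0.06],[0,0,0.06],[0,0,0.06],[0,0,0.06],[0,0,0.06],[0,0,0.06],[0,0,0.06]]}}

```text
clock: 4.85
eef_pos: [657.0, -135.7, 162.2]
orientation: [-0.0, 0.816, 0.579, -0.0]
force: [-1.7, 1.0, 1.3]
gripper_width: 11.4
gripper_force: 30.0
```

Call:
{"op": "carry_out", "data": {"dp": [[0,0,0],[0,0,0],[0,0,0],[0,0,0],[0,0,0],[0,0,0],[0,0,0],[0,0,0]], "delta_rot": [[0,0,0.06],[0,0,0.06],[0,0,0.06],[0,0,0.06],[0,0,0.06],[0,0,0.06],[0,0,0.05],[0,0,0]]}}

```text
clock: 5.65
eef_pos: [656.8, -135.8, 162.2]
orientation: [-0.001, 0.592, 0.806, -0.0]
force: [-3.3, 1.6, 1.9]
gripper_width: 12.1
gripper_force: 30.0
```

```bash
python3 - <<'E'
from workcell import *
s=observe();print(s['ft_torque'],s['qpos'],s['force'],s['eef_pos'])
E
```

```text
[0.22291859 0.61592555 0.15390684] [ 0.70842253  0.80196795 -0.8295839   1.5802308   0.65345546  1.05781654
  0.00300583] [-3.25155376  1.64322988  1.92672135] [ 656.75266354 -135.80808588  162.16562249]
```

Call:
{"op": "carry_out", "data": {"dp": [[0.0039,-0.0092,0],[0.0039,-0.0092,0],[0.0039,-0.0092,0],[0.0039,-0.0092,0],[0.0039,-0.0092,0],[0.0039,-0.0092,0],[0.0039,-0.0092,0],[0.0039,-0.0092,0]], "delta_rot": [[0,0,0],[0,0,0],[0,0,0],[0,0,0],[0,0,0],[0,0,0],[0,0,0],[0,0,0]]}}

```text
clock: 6.45
eef_pos: [669.6, -166.3, 162.2]
orientation: [-0.0, 0.592, 0.806, -0.0]
force: [-4.6, 0.9, 3.6]
gripper_width: 11.9
gripper_force: 30.0
```

Call:
{"op": "carry_out", "data": {"dp": [[0,0,0],[0,0,0]], "delta_rot": [[0,0,0],[0,0,0]]}}

```text
clock: 6.65
eef_pos: [669.9, -167.1, 162.2]
orientation: [0.001, 0.593, 0.806, -0.001]
force: [-3.5, -2.8, 2.3]
gripper_width: 11.5
gripper_force: 30.0
```

Call:
{"op": "carry_out", "data": {"dp": [[0,0,0],[0,0,0],[0,0,0],[0,0,0],[0,0,0],[0,0,0],[0,0,0.03],[0,0,0.04]], "delta_rot": [[0,0,0],[0,0,0],[0,0,0],[0,0,0],[0,0,0],[0,0,0],[0,0,0],[0,0,0]], "claw": 1}}

```text
clock: 7.45
eef_pos: [669.4, -165.4, 190.5]
orientation: [-0.001, 0.592, 0.806, -0.0]
force: [0.8, 0.1, 0.4]
gripper_width: 71.0
gripper_force: 0.0
```

Call:
{"op": "carry_out", "data": {"dp": [[0,0,0.08],[0,0,0.08],[-0.04,0.05,0],[-0.05,0.07,0],[-0.05,0.07,0],[-0.05,0.07,0],[-0.05,0.07,0],[-0.05,0.07,0]], "delta_rot": [[0,0,0],[0,0,0],[0,0,0],[0,0,0],[0,0,0],[0,0,0],[0,0,0],[0,0,0]]}}

```text
clock: 8.25
eef_pos: [553.4, -4.2, 256.0]
orientation: [0.001, 0.592, 0.806, 0.0]
force: [1.1, 0.5, 0.2]
gripper_width: 91.8
gripper_force: 0.0
```

Call:
{"op": "carry_out", "data": {"dp": [[0,0,0],[0,0,0]], "delta_rot": [[0,0,0.02],[0,0,0.02]]}}

```text
clock: 8.45
eef_pos: [554.2, -4.7, 256.0]
orientation: [0.001, 0.565, 0.825, 0.0]
force: [0.4, -1.0, 0.0]
gripper_width: 92.3
gripper_force: 0.0
```

```bash
python3 - <<'E'
from h import *; from workcell import *
s=observe();print(s['eef_pos'],s['orientation'],s['force'],s['clock'],s['qpos'])
c=calibration('wrist');w=grab_frame('wrist')[:,:,::-1].copy()
t=grab_frame('scene')[:,:,::-1].copy();cs=calibration('scene')
o=np.array([594.14,11.79]);a=.399;ex=np.array([np.cos(a),np.sin(a)]);ey=np.array([-ex[1],ex[0]])
for v in[(-45,-45),(-45,45),(-45,0)]:
    p=np.r_[o+v[0]*ex+v[1]*ey,116.]
    for I,cc in((w,c),(t,cs)):
        q=proj(cc,p);cv2.circle(I,tuple(int(round(z)) for z in q),2,(0,0,255),-1)
cv2.imwrite('pics/w2.png',np.hstack([cv2.resize(w,(400,300),interpolation=3),cv2.resize(t[120:345,60:360],(400,300))]))
E
```

```text
[554.1669326   -4.74228928 255.98583944] [1.46418359e-03 5.64563485e-01 8.25388349e-01 3.71029279e-05] [ 0.3789547  -0.96982252  0.01180731] 8.45 [ 0.72101618  0.52677917 -0.9980966   1.81957303  0.50434972  1.0721953
 -0.09500976]
```

View pics/w2.png

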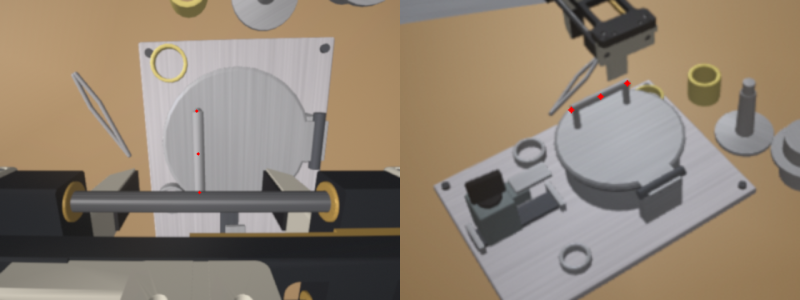

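In the wrist view the bar runs along the predicted dots, from about (197,110) to (199,193). The scene half shows the wing turned along station y and the toe off the lid with a visible gap. I'm descending on the handle now.

Call:
{"op": "carry_out", "data": {"dp": [[-0.002,-0.002,-0.04],[-0.002,-0.002,-0.04],[0,0,-0.04],[0,0,-0.04],[0,0,-0.03],[0,0,-0.03],[0,0,-0.0125],[0,0,0]], "delta_rot": [[0,0,0.0185],[0,0,0],[0,0,0],[0,0,0],[0,0,0],[0,0,0],[0,0,0],[0,0,0]]}}

```text
clock: 9.35
eef_pos: [551.9, -6.9, 160.5]
orientation: [-0.001, 0.554, 0.832, -0.0]
force: [-0.3, -0.3, 0.6]
gripper_width: 91.7
gripper_force: 0.0
```

Call:
{"op": "carry_out", "data": {"dp": [[0,0,0],[0,0,0],[0,0,0],[0,0,0],[0,0,0],[0,0,0],[0,0,0],[0,0,0]], "delta_rot": [[0,0,0],[0,0,0],[0,0,0],[0,0,0],[0,0,0],[0,0,0],[0,0,0],[0,0,0]], "claw": -1, "squeeze": 55}}

```text
clock: 10.15
eef_pos: [552.2, -7.1, 161.2]
orientation: [-0.0, 0.554, 0.832, 0.0]
force: [-0.4, 1.1, 0.1]
gripper_width: 32.3
gripper_force: 0.0
```

Call:
{"op": "carry_out", "data": {"dp": [[0,0,0],[0,0,0],[0,0,0],[0,0,0],[0,0,0],[0,0,0]], "delta_rot": [[0,0,0],[0,0,0],[0,0,0],[0,0,0],[0,0,0],[0,0,0]]}}

```text
clock: 10.75
eef_pos: [553.2, -6.7, 161.4]
orientation: [0.001, 0.554, 0.832, 0.001]
force: [4.9, 1.4, -5.7]
gripper_width: 10.5
gripper_force: 55.0
```

Call:
{"op": "carry_out", "data": {"dp": [[0.0006,0.0003,0.0025],[0.0006,0.0003,0.0025],[0.0006,0.0003,0.0025],[0.0006,0.0003,0.0025]], "delta_rot": [[0,0,0],[0,0,0],[0,0,0],[0,0,0]]}}

```text
clock: 11.15
eef_pos: [553.9, -6.4, 164.3]
orientation: [0.0, 0.554, 0.832, 0.001]
force: [8.9, 1.9, -9.8]
gripper_width: 10.4
gripper_force: 55.0
```

Call:
{"op": "carry_out", "data": {"dp": [[0.0006,0.0003,0.0025],[0.0006,0.0003,0.0025],[0.0006,0.0003,0.0025],[0.0006,0.0003,0.0025]], "delta_rot": [[0,0,0],[0,0,0],[0,0,0],[0,0,0]]}}

```text
clock: 11.55
eef_pos: [555.3, -5.8, 169.2]
orientation: [0.001, 0.554, 0.832, 0.001]
force: [7.0, 1.9, -8.0]
gripper_width: 10.0
gripper_force: 55.0
```

```bash
python3 - <<'E'
from h import *; from workcell import *
s=observe();print(s['force'],s['ft_torque'],s['clock'])
t=grab_frame('scene')[:,:,::-1]
a=cv2.imread('pics/scene0.png')
f=lambda i:cv2.resize(i[150:300,150:290],(400,428),interpolation=cv2.INTER_CUBIC)
cv2.imwrite('pics/s3.png',np.hstack([f(a),f(t)]))
E
```

```text
[ 6.95942402  1.85622223 -7.96748434] [ 0.3418546  -1.46459008  0.02181784] 11.55
```

View pics/s3.png

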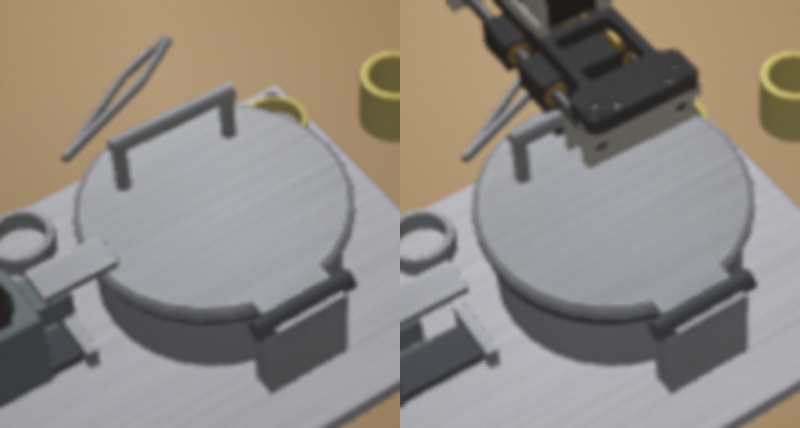

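The comparison shows the handle's near post top moved from about (118,148) to (115,137) in the crop. The lid has lifted a few mm with the toe clear, so the seal is giving way gently. I'll keep following the arc.

Call:
{"op": "carry_out", "data": {"dp": [[0.0011,0.0005,0.0034],[0.0011,0.0005,0.0034],[0.0012,0.0005,0.0034],[0.0012,0.0005,0.0034],[0.0013,0.0006,0.0034],[0.0013,0.0006,0.0034],[0.0013,0.0006,0.0034],[0.0013,0.0006,0.0034]], "delta_rot": [[0,0,0],[0,0,0],[0,0,0],[0,0,0],[0,0,0],[0,0,0],[0,0,0],[0,0,0]]}}

```text
clock: 12.4
eef_pos: [558.8, -4.3, 179.7]
orientation: [0.0, 0.554, 0.832, 0.001]
force: [7.3, 1.9, -8.7]
gripper_width: 10.5
gripper_force: 55.0
```

Call:
{"op": "carry_out", "data": {"dp": [[0.0014,0.0006,0.0034],[0.0014,0.0006,0.0034],[0.0014,0.0006,0.0034],[0.0014,0.0006,0.0034],[0.0015,0.0006,0.0034],[0.0015,0.0006,0.0034],[0.0015,0.0006,0.0034],[0,0,0]], "delta_rot": [[0,0,0],[0,0,0],[0,0,0],[0,0,0],[0,0,0],[0,0,0],[0,0,0],[0,0,0]]}}

```text
clock: 13.2
eef_pos: [562.7, -2.7, 189.1]
orientation: [0.0, 0.554, 0.832, 0.001]
force: [8.4, 2.4, -9.6]
gripper_width: 10.5
gripper_force: 55.0
```

```bash
python3 - <<'E'
from h import *; from workcell import *
s=observe();print(s['force'],s['eef_pos'],s['gripper_width'],s['clock'])
t=grab_frame('scene')[:,:,::-1].copy();c=calibration('scene')
o=np.array([594.14,11.79]);a=.399;ex=np.array([np.cos(a),np.sin(a)]);ey=np.array([-ex[1],ex[0]])
# near bar end (y=-45) at several lid angles, to read opening directly
for th,col in((0,(0,0,255)),(.1,(0,160,255)),(.15,(0,255,255)),(.2,(0,255,0)),(.25,(255,0,0))):
    x=100-145*np.cos(th)+40*np.sin(th);z=76+145*np.sin(th)+40*np.cos(th)
    q=proj(c,np.r_[o+x*ex-45*ey,z]);print(th,q.round(1))
f=lambda i:cv2.resize(i[150:290,150:290],None,fx=4.2,fy=4.2,interpolation=cv2.INTER_CUBIC)
cv2.imwrite('pics/s4.png',f(t))
E
```

```text
[ 8.38394325  2.37083727 -9.6472663 ] [562.72874687  -2.71768287 189.11727097] 10.519896898409677 13.2
0 [188. 202.]
0.1 [188.5 198. ]
0.15 [188.9 196.2]
0.2 [189.4 194.5]
0.25 [190. 193.]
```

View pics/s4.png

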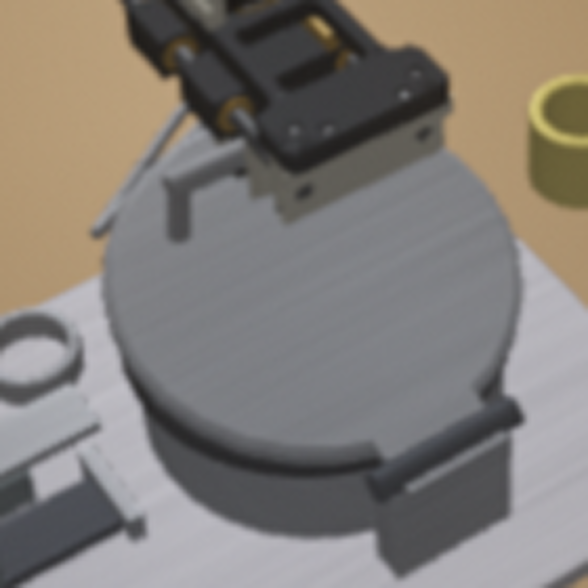

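The crop shows the near bar end at about (168,183), which is pixel (190,193.6) in the full frame and so about 0.2 rad. This agrees with the 28 mm tool rise, which gives about 37–38 mm at the front edge. A small last lift, then settle.

Call:
{"op": "carry_out", "data": {"dp": [[0.0018,0.0008,0.0025],[0.0018,0.0008,0.002],[0,0,0],[0,0,0],[0,0,0],[0,0,0],[0,0,0],[0,0,0]], "delta_rot": [[0,0,0],[0,0,0],[0,0,0],[0,0,0],[0,0,0],[0,0,0],[0,0,0],[0,0,0]]}}

```text
clock: 14.05
eef_pos: [563.4, -2.4, 190.6]
orientation: [-0.0, 0.554, 0.832, -0.0]
force: [5.0, 0.8, -8.1]
gripper_width: 10.5
gripper_force: 55.0
```

```bash
python3 - <<'E'
from h import *; from workcell import *
s=observe();print(s['force'],s['eef_pos'],s['gripper_width'],s['clock'])
t=grab_frame('top')[:,:,::-1].copy();a=cv2.imread('pics/top0.png')
f=lambda i:cv2.resize(i[90:340,180:490],(400,322),interpolation=cv2.INTER_CUBIC)
cv2.imwrite('pics/t5.png',np.hstack([f(a),f(t)]))
E
```

```text
[ 5.01336649  0.77161373 -8.11243702] [563.41386431  -2.39693544 190.64660523] 10.464549740536114 14.05
```

View pics/t5.png

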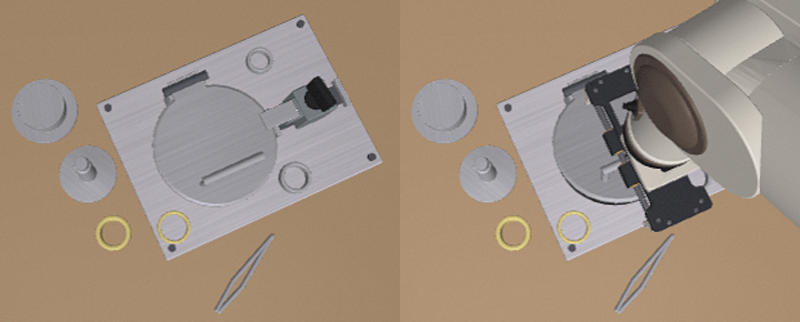

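Before and after, the spindle (487,170), housing (444,110), sleeve (513,233), cage ring (574,227) and tweezers (645,272) are unmoved. The tool has risen about 29 mm, which means about 39 mm open at the front edge, so I'm handing in.

```bash
python3 -c "
from workcell import *
print(job_done())"
```

```text
the job is handed in; nothing more can be done
None
```

The job is handed in at about 14 s: knob turned to about 1.48 rad, carriage slid back about 33 mm with its toe clear, seal broken gently, and the lid held by its handle about 4 cm open; loose parts in view unmoved, though the arm hid the races in the last picture.

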